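Seat a plug-in relay in its coded socket

ROBOT

A 7-joint arm with a two-finger parallel gripper is mounted at the origin on a cart in front of the work surface, level with it; the furniture and walls round the work are solid. World frame = base frame: x ahead of the robot, y to its left, z up, the work surface at z = 0. Lengths are in m, angles in rad, forces in N, time in s.
With the tool pointing down it reaches from about 0.425 to 0.875 m from the base axis. Payload 4.7 kg.
Tool frame: the origin (TCP) lies midway between the tips of the shut fingers; the grasp point (between the pads) lies 19 mm behind it; z points along the fingers, y is the line along which they close (so a half turn about z gives the same grasp; the last joint's range is limited). The gripper opens to 85 mm and grips with 20 to 120 N. Pads are 22 mm wide; open, the fingers measure 114 mm over their backs; the gripper's body (76 mm by 85 mm) begins 54 mm behind the grasp point. The pads swing forward as they close: fully open they stand 13 mm farther back than shut.
Start: joints at [1.201, 0.321, -0.07, 1.45, 0.023, 1.371, -0.057], TCP at [0.243, -0.603, 0.231] pointing down, gripper open.
Joint ranges: [-2.86, 2.86], [-0.3, 2.09], [-1.38, 1.24], [0.06, 2.45], [-1.56, 4.7], [0.09, 2.05], [-2.69, 2.69]. Speed limits (rad/s): [2.57, 2.57, 3.14, 3.14, 3.14, 3.14, 3.14].

INTERFACE

Orientations are given as [roll, pitch, yaw] about the fixed x, y, z axes, in that order (R = Rz(yaw) Ry(pitch) Rx(roll)).
In Python, from workcell import manip gives the robot as it stands.
- The arm moves only by the shell command python3 -m crank 'ROWS'. ROWS is JSON, a list of rows, each a list of 5 numbers: the closure, from 0 (fully open) to 1 (shut), then the shift along the tool's x, y, z scaled (see below), then the turn about the tool's z scaled (see below). A call has 1 to 12 rows; each row is the pose to reach, as a shift and turn from the pose commanded when the call began, along the tool's axes at that moment, turning the shorter way round; what a row does not reach only later rows make up. The controller multiplies each number of a shift by 50 cm and each number of a turn by 180 degrees. A row lasts 1/12 s, in which the tool goes at most 41.7 mm and 7.16 degrees, less where a joint would pass 70% of its speed; a pose out of reach is approached as far as the arm can. A call with a number of a shift or a turn outside -1 to 1 is refused whole. A call with a gripper value outside its range is refused whole. The fingers move at their own pace and stop on an object; the grip force is fixed at half the most. Time passes only in rows, so rows that repeat a pose let the fingers close. It gives the time, the measured TCP pose, the force, the opening and the grip force at its end, in the units of the state.
- manip.state(): the state, without advancing time (a new reading comes with each control period).
- manip.camera(name): name is "scene" or "side" or "wrist"; returns a dict with "frame" (420x560x3 uint8, red, green, blue), "depth" (420x560 float32, m along the optical axis (not along the pixel's ray), 0 where there is no reading), "fov_y" (degrees; the focal length in pixels is half the picture's height over the tangent of half this angle, whatever the lens; pixels are square), "cx", "cy" (the principal point, pixels), "R" (3x3) and "t" (3): a world point X has camera coordinates R X + t; the wrist camera has in their place "T_tool_cam" (4x4, takes a point from camera to tool coordinates, whose origin is the TCP and whose axes are the flange's). Camera axes: x right, y down, z forward; pixel columns grow to the right and rows downward; lengths in m; the calibration is good to about 2 mm. A picture is of the moment at which its call begins: read the wrist's pose just before it.
- manip.close_job(): hands the job in; it is judged then, once.
Trained networks look in a picture, given as the dict that the camera call returned (one of the last four; its "shot" number tells which), for a name from the list of things; names that differ only in an ending like _2 or _b are one class to them, and where a whole thing is asked for, a point or a joint stands for the part that bears it (a point fixed in the world has none). Each returns a list of dicts, best first, with "conf" (0 to 1); they miss things now and then, are a little off and sometimes report something else, mostly with a low value. They report only what shows in the picture. A call takes as long as a camera call.
- manip.boxes_of(picture, label): "position" ([column, row] in pixels, amid what is visible of it).
- manip.landmark_of(picture, label): "position" ([column, row] in pixels: a listed point, or the origin of a listed thing).
The state is a dict: "t": time; "q": joint angles; "joint_vel": joint speeds; "tau": joint torques, N m; "tool_pos": TCP position; "tool_rot": TCP orientation; "ft_force": force on the tool from outside, world axes, zero at the start; "ft_torque": the same for the moment, N m; "grip_width": opening from 0.0 (shut) to 1.0 (fully open); "gripper_force": force on a finger pad.
Only numpy, scipy, OpenCV 4.12 (cv2) and the standard library are available. Lean on these libraries where they do the work, as an engineer would, in place of code of your own. Each camera call takes 0.05 s, during which the arm holds its last target. There are 200 camera calls.

TASK

A plug-in relay lies on its side on the bench. Stand it upright on its plug on the bench and let go of it, then take it again from above and plug it into the round socket: the key inside the socket can be set at different angles, so feel for the angle at which the plug's notch accepts it, without forcing. Leave the relay fully home, upright and released, and do not knock over the flux bottle or the tip jar.

Things in the scene. Friction and masses are not known exactly. Their poses are not given: they have to be found in the camera images.
- relay_mid (a point): Centre of the plug-in relay: grey square case 42 x 42 mm and 46 mm long on a black round plug (34 mm diameter, 18 mm long); 64 mm long in all, about 0.13 kg. The point is half-way along, on the centre line. x runs along the centre line from the plug to the flat top; the case's side faces are square to y and z. At the start it lies on a case face, x level, z up
- relay_foot (a point): Centre of the relay's plug end face, 32 mm from relay_mid along -x; same axes. The plug has one wedge-shaped notch along its whole length, in the side that faces +z of this frame (8 mm wide at its bottom, 14 mm outside); it faces up at the start. When the relay stands upright on the bench this point is at the bench's height
- relay: The whole relay; origin at the middle of the case face on which it lies at the start, 21 mm along -z from relay_mid; same axes
- socket_seat (a point): Centre of the floor of the fixed socket's round well, z up. The well is 38.4 mm wide (1.8 mm to spare round the plug), 18 mm deep, its mouth bevelled 3 mm. One key, 5 mm wide, sticks 5.7 mm inward from its wall and rises 11 mm from the floor. The key's angle about z is not given: anywhere within 1.2 rad either side of this frame's +x. It does not turn by hand
- socket_rim (a point): Centre of the well's mouth, level with the rim, 27 mm over the bench, 18 mm over the well's floor; axes as socket_seat. The plug goes down only with its notch over the key (to within about 0.13 rad), else it rests on the key with its end 11 mm over the floor, 7 mm below the rim. Fully home its end is on the floor and the case meets the rim
- socket: The whole fixed socket: a base plate 118 x 78 mm (long side along x), screw-terminal blocks at +-40 mm in x (21 mm high) and in the middle a black ring of 52 mm outer diameter and 27 mm height round the well. Origin at the centre of the plate's underside, on the bench; axes as socket_seat
- flux_mid (a point): Centre of the small brown flux bottle, 34 mm across and 70 mm high, loose, standing; z is up
- jar_mid (a point): Centre of the small tan tip jar with soldering tips in it, 40 mm across and 58 mm high, loose, standing; z is up

How it is judged:
On the way, in this order (a step that is already met when the one before it is completed fails the run):
1. the relay stands upright on its plug on the bench, away from the socket, and is let go (angle between relay_mid's own x axis and vertical below 0.1 rad and height (world z) of relay_foot below 0.004 m and contact force between the fingers and relay below 0.05 N and horizontal distance between relay_foot and socket_seat above 0.05 m), for 0.2 s.
2. the relay's plug is down in the well over the key, fully home (horizontal distance between relay_foot and socket_seat below 0.004 m and z of relay_foot in the frame of socket_seat below 0.003 m), for 0.2 s.
At the end, for the whole second after the job is handed in: The relay stands in the socket, fully home: the centre of its plug's end is within 4 mm sideways of the centre of the well's floor and less than 3 mm above it, the relay upright to 0.08 rad, at rest and released (all of step 2 and angle between relay_mid's own x axis and vertical below 0.08 rad and linear speed of relay below 0.02 m/s and contact force between the fingers and relay below 0.05 N); the robot touches nothing.
It fails at once if the relay is forced: more than 60 N between the relay and the socket (contact force between relay and socket above 60 N).
It fails at once if the flux bottle or the tip jar is knocked over (angle between any of flux_mid, jar_mid's own z axis and vertical above 0.5 rad).
It also fails if it takes over 72 s, if anything falls off the work surface, if the arm or the gripper's body presses on something with over 40 N, if the wrist force passes 120 N, or if a joint passes its speed limit or range.

## Working session

There is one attempt and no reset: what is moved stays moved. The work goes in short steps, Python scripts to look and compute and a shell command to move; the robot and the scene stay as the last step left them, time stands still between calls to the robot, and variables do not carry over. Pictures are saved under pics/ and viewed, at most 10 in all, crops included, and the job is handed in when it is done.

```bash
ls; mkdir -p pics
cat > h.py <<'E'
import numpy as np, cv2
from workcell import manip
from scipy.spatial.transform import Rotation as Ro
def cam(name):
    s=manip.state(); p=manip.camera(name)
    p['f']=p['frame'].shape[0]/2/np.tan(np.radians(p['fov_y'])/2)
    if name=='wrist':
        T=np.eye(4);T[:3,:3]=Ro.from_euler('xyz',s['tool_rot']).as_matrix();T[:3,3]=s['tool_pos']
        M=T@np.array(p['T_tool_cam'])
    else:
        M=np.eye(4);R=np.array(p['R']);M[:3,:3]=R.T;M[:3,3]=-R.T@np.array(p['t'])
    p['M']=M; return p
def ray(p,uv):
    d=np.array([(uv[0]-p['cx'])/p['f'],(uv[1]-p['cy'])/p['f'],1]); return p['M'][:3,3],p['M'][:3,:3]@d
def atz(p,uv,z):
    o,d=ray(p,uv); return o+d*(z-o[2])/d[2]
def dep(p,uv):
    o,d=ray(p,uv); c,r=np.round(uv).astype(int); return o+d*np.median(p['depth'][r-1:r+2,c-1:c+2])
def cloud(p):
    v,u=np.mgrid[0:420,0:560]; d=p['depth']
    P=np.stack([(u-p['cx'])/p['f']*d,(v-p['cy'])/p['f']*d,d],-1)
    W=P@p['M'][:3,:3].T+p['M'][:3,3]; W[d<=0]=np.nan; return W
def save(p,n): cv2.imwrite('pics/'+n,p['frame'][:,:,::-1])
E
cat > a.py <<'E'
from h import *
np.set_printoptions(precision=4,suppress=True)
s=manip.state();print(s)
ims=[]
for n in ['scene','side']:
    p=cam(n);ims.append(p['frame']);print(n,p['f'],p['M'][:3])
    for l,z in [('relay_mid',.021),('relay_foot',.021),('relay',0),('socket_seat',.009),('socket_rim',.027),('flux_mid',.035),('jar_mid',.029)]:
        for d in manip.landmark_of(p,l)[:2]: print(l,np.round(d['position'],1),round(d['conf'],2),atz(p,d['position'],z),dep(p,d['position']))
cv2.imwrite('pics/a.png',cv2.resize(np.vstack(ims),None,fx=.71,fy=.71)[:,:,::-1])
E
python3 a.py
```

```text
pics
{'t': 0.0, 'q': array([ 1.2011,  0.3218, -0.0701,  1.4517,  0.0226,  1.3708, -0.0569]), 'joint_vel': array([ 0.0007,  0.0013,  0.0009,  0.0002, -0.0002, -0.0001,  0.0005]), 'tau': array([ -0.0015, -49.3574,  -0.3825, -31.4337,   0.0132,   0.0109,
         0.    ]), 'tool_pos': array([ 0.2431, -0.6022,  0.2302]), 'tool_rot': array([-3.1396,  0.0001,  0.3838]), 'ft_force': array([-0.653 , -0.2912, -0.284 ]), 'ft_torque': array([-0.0492,  0.0061, -0.0992]), 'gripper_force': 0.0, 'grip_width': 0.9956767360543829}
scene 431.65150713290603 [[ 0.8992 -0.259   0.3527  0.2577]
 [-0.4375 -0.5512  0.7105 -0.5493]
 [ 0.0103 -0.7932 -0.6089  0.6032]]
relay_mid [270.9 292.8] 0.67 [ 0.4775 -0.0769  0.021 ] [ 0.47   -0.093   0.0409]
relay_foot [284.3 302.7] 0.82 [ 0.489  -0.1075  0.021 ] [ 0.4888 -0.1077  0.0213]
relay [274.1 300.3] 0.82 [ 0.4831 -0.0786  0.    ] [ 0.4728 -0.1001  0.0275]
socket_seat [245.2 202.6] 0.75 [0.5451 0.2084 0.009 ] [0.5379 0.1893 0.024 ]
socket_rim [245.9 198.9] 0.6 [0.5433 0.1979 0.027 ] [0.5526 0.2225 0.0081]
socket_rim [244.7 199. ] 0.59 [0.5406 0.1987 0.027 ] [0.5
[... 368 characters left out ...]
.0153]
relay_mid [360.8 226.5] 0.55 [ 0.4736 -0.0708  0.021 ] [ 0.4629 -0.0462  0.0317]
relay_foot [362.  221.6] 0.88 [ 0.4842 -0.1006  0.021 ] [ 0.4633 -0.0521  0.0414]
relay [262.1 279.2] 0.62 [0.5397 0.2242 0.    ] [0.5321 0.2344 0.0068]
relay [359.4 233. ] 0.59 [ 0.4804 -0.0803 -0.    ] [ 0.4657 -0.0467  0.0152]
socket_seat [259.6 269.9] 0.71 [0.5557 0.2099 0.009 ] [0.5366 0.2353 0.0253]
socket_seat [235.8 219.5] 0.69 [0.7659 0.0225 0.009 ] [0.7142 0.0842 0.0397]
socket_rim [261.1 265.2] 0.63 [0.5436 0.2208 0.027 ] [0.561  0.1975 0.0124]
flux_mid [234.9 219.9] 0.59 [0.7223 0.0779 0.035 ] [0.7156 0.0858 0.039 ]
jar_mid [293.1 204.9] 0.59 [ 0.673  -0.0968  0.029 ] [ 0.6698 -0.0917  0.0311]
```

View pics/a.png

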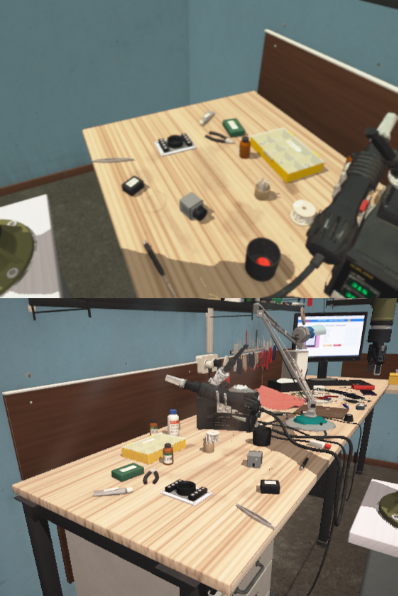

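The pictures show the relay at about (193,206) in the upper scene view and the socket at (175,143). The bottle stands at (245,147) and the jar at (262,188), both clear of my path. I'm moving over the relay, with the closing line set across its case.

```bash
python3 -m crank '[[0,0.828,-0.794,0,-0.489],[0,0.828,-0.794,0,-0.489],[0,0.828,-0.794,0,-0.489],[0,0.828,-0.794,0,-0.489],[0,0.828,-0.794,0,-0.489],[0,0.828,-0.794,0,-0.489],[0,0.828,-0.794,0,-0.489],[0,0.828,-0.794,0,-0.489],[0,0.828,-0.794,0,-0.489],[0,0.828,-0.794,0,-0.489],[0,0.828,-0.794,0,-0.489],[0,0.828,-0.794,0,-0.489]]'
cat > b.py <<'E'
from h import *
import sys
np.set_printoptions(precision=4,suppress=True)
s=manip.state();print(s['t'],s['tool_pos'],s['tool_rot'],s['q'])
p=cam('wrist');save(p,sys.argv[1])
for l,z in [('relay_mid',.021),('relay_foot',.021),('socket_seat',.009),('socket_rim',.027)]:
    for d in manip.landmark_of(p,l)[:2]: print(l,np.round(d['position'],1),round(d['conf'],2),atz(p,d['position'],z))
np.savez('last.npz',W=cloud(p),F=p['frame'])
W=cloud(p)
m=(W[...,2]>.036)&(W[...,2]<.05)&(np.abs(W[...,0]-.478)<.07)&(np.abs(W[...,1]+.08)<.07)
if m.sum()>30:
    print(m.sum(),np.median(W[m],0),cv2.minAreaRect(W[m][:,:2].astype(np.float32)*1000))
E
python3 b.py w1.png
```

```text
t: 1.8
tool_pos: [0.4489, -0.1448, 0.2318]
tool_rot: [3.141, 0.001, 1.89]
ft_force: [0.1, -0.8, -0.2]
grip_width: 0.999
gripper_force: 0.0
1.8 [ 0.4489 -0.1448  0.2318] [3.1411 0.0014 1.8898] [ 0.8102 -0.0464 -0.5339  1.8576 -0.0234  1.3228  0.6015]
relay_mid [333.6 133.8] 0.97 [ 0.4831 -0.0747  0.021 ]
relay_foot [326.3 165.9] 0.66 [ 0.4876 -0.1092  0.021 ]
socket_seat [325.8 166.8] 0.68 [ 0.4895 -0.1114  0.009 ]
2048 [ 0.4786 -0.0674  0.0419] ((481.1394958496094, -75.67394256591797), (42.25434494018555, 63.86460494995117), 16.332033157348633)
```

View pics/w1.png

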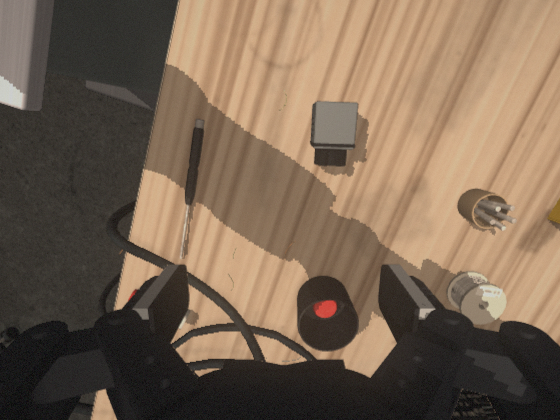

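Nothing is in the way. The depth cloud gives a 42 x 64 mm outline centred at (0.481, -0.076) with its axis at 106°, which matches the network. I'll grasp near the top end of the case.

```bash
python3 -m crank '[[0,0.08,0.05,0.05,0.011],[0,0.159,0.106,0.15,0.011],[0,0.159,0.106,0.23,0.011],[0,0.159,0.106,0.3,0.011],[0,0.159,0.106,0.36,0.011],[0,0.159,0.106,0.42,0.011],[0,0.159,0.106,0.45,0.011],[0,0.159,0.106,0.456,0.011],[0,0.159,0.106,0.456,0.011],[0,0.159,0.106,0.456,0.011]]'; python3 b.py w2.png
```

```text
t: 2.88
tool_pos: [0.4754, -0.0561, 0.0044]
tool_rot: [3.14, 0.001, 1.847]
ft_force: [-0.2, 0.6, 1.5]
grip_width: 1.0
gripper_force: 0.0
2.8833 [ 0.4754 -0.0561  0.0044] [3.1401 0.0011 1.8469] [ 0.6419  0.2646 -0.629   2.0772  0.2057  0.8575  0.1704]
relay_mid [282.1 323.6] 0.96 [ 0.4803 -0.0735  0.021 ]
11367 [ 0.4761 -0.0573  0.0418] ((477.383544921875, -60.60451889038086), (113.43696594238281, 34.857765197753906), 15.745306968688965)
```

View pics/w2.png

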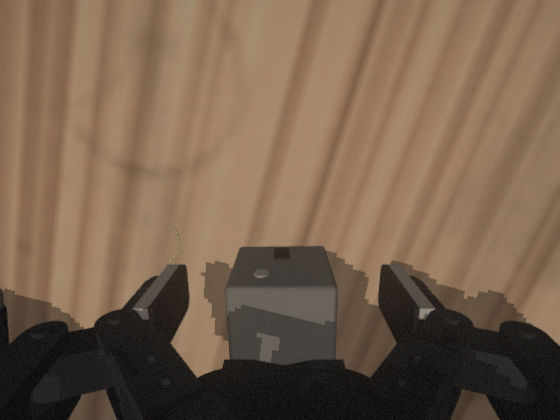

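The case sits centred between the fingers, at columns 228–337. Next I'll close and lift, so that it can swing plug-down.

```bash
python3 -m crank '[[1,0,0,0,0],[1,0,0,0,0],[1,0,0,0,0],[1,0,0,0,0],[1,0,0,0,0],[1,0,0,0,0],[1,0,0,-0.04,0],[1,0,0,-0.08,0],[1,0,0,-0.12,0],[1,0,0,-0.16,0],[1,0,0,-0.2,0],[1,0,0,-0.2,0]]'
cat > c.py <<'E'
from h import *
import sys
np.set_printoptions(precision=4,suppress=True)
s=manip.state();print(s['t'],s['tool_pos'],s['tool_rot'],s['ft_force'])
a=cam('side');b=cam('scene')
cr=[]
for p,n in ((a,'side'),(b,'scene')):
    X=np.array(s['tool_pos']);c=p['M'][:3,:3].T@(X-p['M'][:3,3]);u=int(p['cx']+p['f']*c[0]/c[2]);v=int(p['cy']+p['f']*c[1]/c[2])
    h=60;F=cv2.copyMakeBorder(p['frame'],h,h,h,h,cv2.BORDER_CONSTANT);cr.append(cv2.resize(F[v:v+2*h,u:u+2*h],(390,390),interpolation=cv2.INTER_CUBIC)); print(n,u,v,'scale',390/2/h)
    for l in('relay_mid','relay_foot'):
        for d in manip.landmark_of(p,l)[:2]: print(n,l,np.round(d['position'],1),round(d['conf'],2))
cv2.imwrite('pics/'+sys.argv[1],np.hstack(cr)[:,:,::-1])
E
python3 c.py c1.png
```

```text
t: 4.13
tool_pos: [0.4767, -0.055, 0.1065]
tool_rot: [3.137, 0.003, 1.849]
ft_force: [1.0, -0.0, -0.9]
grip_width: 0.485
gripper_force: 61.2
4.1333 [ 0.4767 -0.055   0.1065] [3.1367 0.0033 1.8492] [ 1.0468 -0.0382 -0.8685]
side 358 192 scale 3.25
side relay_mid [361.6 183.9] 0.71
side relay_mid [233.2 219.6] 0.18
side relay_foot [363.8 179. ] 0.77
scene 264 249 scale 3.25
scene relay_mid [274.9 247.3] 0.94
scene relay_foot [287.2 260.1] 0.74
```

View pics/c1.png

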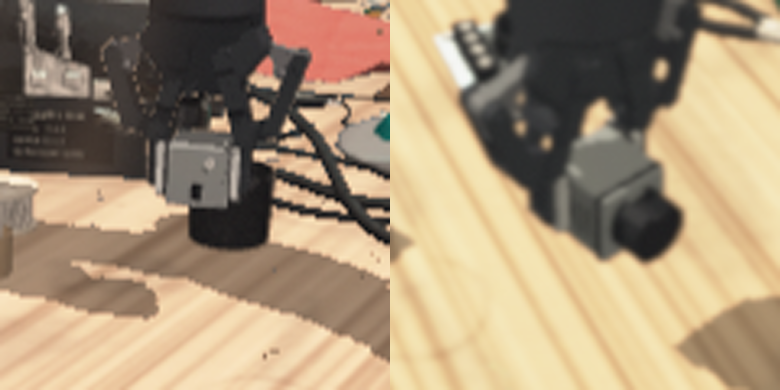

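The relay is held rigidly level: the pads don't let it swing. I'll have to turn it in the grip by pushing the plug's lower edge against a low fixed step, and the socket's base plate is a candidate. I'll carry it toward the socket and look there.

```bash
python3 -m crank '[[1,0.05,0.05,-0.1,0],[1,0.11,0.1,-0.2,0],[1,0.17,0.15,-0.2,0],[1,0.23,0.2,-0.2,0],[1,0.29,0.25,-0.2,0],[1,0.329,0.27,-0.2,0],[1,0.329,0.27,-0.2,0],[1,0.329,0.27,-0.2,0]]'
cat > d.py <<'E'
from h import *
import sys
np.set_printoptions(precision=4,suppress=True)
s=manip.state();print(s['t'],s['tool_pos'],s['tool_rot'],s['q'])
p=cam('wrist');save(p,sys.argv[1]);W=cloud(p);np.savez('sock.npz',W=W,F=p['frame'])
for l,z in [('socket',0),('socket_seat',.009),('socket_rim',.027)]:
    for d in manip.landmark_of(p,l)[:2]: print(l,np.round(d['position'],1),round(d['conf'],2),atz(p,d['position'],z))
n=np.linalg.norm(W[...,:2]-[.548,.207],axis=-1)
for a,b in((.023,.031),(.016,.0215),(.003,.008)):
    m=(W[...,2]>a)&(W[...,2]<b)&(n<.09); q=W[m]
    if len(q)>20: print(a,b,len(q),np.median(q,0),cv2.minAreaRect(q[:,:2].astype(np.float32)*1000))
h=np.histogram(W[...,2][n<.08],bins=np.arange(-.005,.05,.001));print(dict(zip(np.round(h[1],3).tolist(),h[0].tolist())))
E
python3 d.py s1.png
```

```text
t: 5.1
tool_pos: [0.5581, 0.145, 0.2021]
tool_rot: [-3.14, -0.003, 1.856]
ft_force: [0.5, -0.7, -2.1]
grip_width: 0.487
gripper_force: 61.8
5.1 [0.5581 0.145  0.2021] [-3.1401 -0.0035  1.8563] [ 0.3904  0.2706 -0.8064  1.6551  0.1977  1.303  -0.1651]
socket [292.3 123.6] 0.96 [0.5483 0.2125 0.    ]
socket_seat [290.7 123.9] 0.88 [0.5466 0.2117 0.009 ]
socket_rim [291.5 122. ] 0.62 [0.5465 0.2136 0.027 ]
0.023 0.031 1138 [0.5496 0.214  0.0265] ((556.9498901367188, 211.5505828857422), (52.211509704589844, 66.64986419677734), 82.93592834472656)
0.016 0.0215 2425 [0.5315 0.2139 0.02  ] ((549.6397705078125, 212.49789428710938), (61.81610870361328, 98.24055480957031), 87.264892578125)
0.003 0.008 3488 [0.5453 0.2166 0.0063] ((549.7676391601562, 212.45779418945312), (78.1500473022461, 118.0360107421875), 87.11318969726562)
{-0.005: 0, -0.004: 0, -0.003: 49, -0.002: 924, -0.001: 4134, 0.0: 4129, 0.001: 891, 0.002: 54, 0.003: 24, 0.004: 249, 0.005: 1130, 0.006: 1085, 0.007: 1000, 0.008: 1136, 0.009: 629, 0.01: 130, 0.011: 31, 0.012: 15, 0.013: 15, 0.014: 24, 0.015: 21, 0.016: 17, 0.017: 32, 0.018: 237, 0.019: 932, 0.02: 966, 0.021: 313, 0.022: 29, 0.023: 54, 0.024: 115, 0.025: 211, 0.026: 401, 0.027: 303, 0.028: 52, 0.029: 2, 0.03: 0, 0.031: 0, 0.032: 0, 0.033: 0, 0.034: 0, 0.035: 0, 0.036: 0, 0.037: 0, 0.038: 0, 0.039: 0, 0.04: 0, 0.041: 0, 0.042: 0, 0.043: 0, 0.044: 0, 0.045: 0, 0.046: 0, 0.047: 0, 0.048: 0}
```

View pics/s1.png

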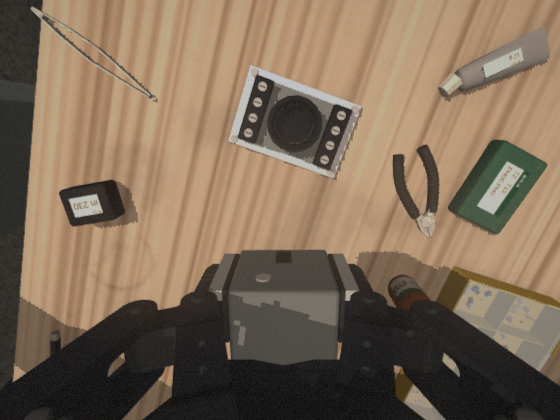

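The socket ring is centred near (294,123), with its plate at (0.5497, 0.2125), yaw about −2.9° (or +177.1°) and a 27 mm rim. The bench in front of it is clear.

1. Set the relay down facing the ring.
2. Regrip close to the plug.
3. Use the ring's edge under the top end to turn the relay in the grip.

```bash
python3 -m crank '[[1,-0.03,-0.02,0.08,0.04],[1,-0.064,-0.047,0.16,0.08],[1,-0.064,-0.047,0.24,0.107],[1,-0.064,-0.047,0.31,0.107],[1,-0.064,-0.047,0.36,0.107],[1,-0.064,-0.047,0.385,0.107],[1,-0.064,-0.047,0.393,0.107],[1,-0.064,-0.047,0.393,0.107],[0,-0.064,-0.047,0.393,0.107],[0,-0.064,-0.047,0.393,0.107],[0,-0.064,-0.047,0.393,0.107],[0,-0.064,-0.047,0.393,0.107]]'
python3 - <<'E'
from h import *
np.set_printoptions(precision=4,suppress=True)
p=cam('wrist');s=manip.state();print(s['q'],s['tool_pos'],s['tool_rot'])
W=cloud(p)
T=np.array(s['tool_pos']);y=s['tool_rot'][2];ux=np.array([np.cos(y),np.sin(y)]);uy=np.array([np.sin(y),-np.cos(y)])
a=(W[...,:2]-T[:2])@ux;b=(W[...,:2]-T[:2])@uy
m=(np.abs(b)<.027)&(a>-.02)&(a<.04)&(W[...,2]>.005)&(W[...,2]<.06)
print(m.sum(),np.percentile(a[m],[1,50,99]),np.percentile(b[m],[1,50,99]),np.percentile(W[m][:,2],[1,50,99]))
for d in manip.landmark_of(p,'relay_mid')[:1]: print(d['position'],d['conf'],atz(p,d['position'],.021))
E
```

```text
t: 6.3
tool_pos: [0.5464, 0.1035, 0.0083]
tool_rot: [3.139, -0.0, 1.513]
ft_force: [-0.5, 0.7, -0.2]
grip_width: 0.994
gripper_force: 0.0
[ 0.3406  0.4267 -0.6737  1.8914  0.3282  0.933  -0.5449] [0.5461 0.1034 0.008 ] [3.1394 0.     1.5131]
10728 [-0.0195  0.0033  0.011 ] [-0.0198  0.0004  0.0207] [0.0069 0.0415 0.043 ]
[283.8, 325.1] 0.72 [0.5456 0.0819 0.021 ]
```

```bash
python3 -m crank '[[0,-0.059,-0.005,0.008,0],[0,-0.059,-0.005,0.008,0],[1,-0.059,-0.005,0.008,0],[1,-0.059,-0.005,0.008,0],[1,-0.059,-0.005,0.008,0],[1,-0.059,-0.005,0.008,0],[1,-0.059,-0.005,0.008,0],[1,-0.059,-0.005,-0.03,0],[1,-0.059,-0.005,-0.06,0],[1,-0.02,-0.005,-0.06,0],[1,0.05,-0.005,-0.06,0],[1,0.08,-0.005,-0.06,0]]'
python3 - <<'E'
from h import *
np.set_printoptions(precision=4,suppress=True)
p=cam('wrist');s=manip.state();print(s['q'],s['tool_pos'],s['tool_rot'],s['ft_force'])
W=cloud(p)
T=np.array(s['tool_pos']);y=s['tool_rot'][2];ux=np.array([np.cos(y),np.sin(y)]);uy=np.array([np.sin(y),-np.cos(y)])
a=(W[...,:2]-T[:2])@ux;b=(W[...,:2]-T[:2])@uy
m=(np.abs(b)<.018)&(a>-.02)&(a<.047)&(W[...,2]>.035)
for lo in np.arange(0,.046,.005):
  k=m&(a>lo)&(a<lo+.005); print(round(lo,3),k.sum(),np.median(W[k][:,2]) if k.any() else '')
print((np.array([.5497,.2125])-T[:2])@ux,(np.array([.5497,.2125])-T[:2])@uy)
E
```

```text
t: 7.4
tool_pos: [0.5445, 0.1479, 0.0372]
tool_rot: [3.141, -0.003, 1.516]
ft_force: [-0.7, 1.6, -2.1]
grip_width: 0.486
gripper_force: 60.9
[ 0.2871  0.408  -0.7091  1.8514  0.3082  0.9928 -0.6024] [0.5441 0.1511 0.0373] [ 3.1411 -0.0051  1.5199] [ 0.2781  3.3666 -0.8122]
0.0 1175 0.07575254476018027
0.005 7076 0.11851585703627843
0.01 4095 0.11601071737211949
0.015 4275 0.13128869954882985
0.02 1368 0.07573627478921209
0.025 1411 0.07576212275703362
0.03 1497 0.07573267134842575
0.035 2616 0.06344130450474866
0.04 0 
0.045 0 
0.0616166777508364 0.002503009551033457
```

```bash
python3 -m crank '[[1,0,0,0.01,0],[1,0,0,0.016,0],[1,0,0,0.02,0],[1,0,0,0.024,0],[1,0,0,0.028,0],[1,0,0,0.028,0]]'
cat > e.py <<'E'
from h import *
np.set_printoptions(precision=4,suppress=True)
p=cam('wrist');s=manip.state();print(s['tool_pos'],s['tool_rot'],s['ft_force'])
W=cloud(p)
T=np.array(s['tool_pos']);y=s['tool_rot'][2];ux=np.array([np.cos(y),np.sin(y)]);uy=np.array([np.sin(y),-np.cos(y)])
a=(W[...,:2]-T[:2])@ux;b=(W[...,:2]-T[:2])@uy;z=W[...,2]-T[2]
m=(np.abs(b)<.016)&(a>-.01)&(a<.047)&(z>0)
c=np.array([.5497,.2125])-T[:2];print('ring wall',c@ux-.026,c@uy)
# bottom-most visible edge / upper face profile by z
for lo in np.arange(0,.09,.006):
  k=m&(z>lo)&(z<lo+.006); print(round(lo,3),k.sum(),np.percentile(a[k],[2,50,98]) if k.sum()>9 else '')
E
python3 e.py
```

```text
t: 7.95
tool_pos: [0.5447, 0.1424, 0.0222]
tool_rot: [-3.141, 0.001, 1.512]
ft_force: [-0.6, 0.1, -1.2]
grip_width: 0.483
gripper_force: 60.9
[0.5448 0.1426 0.0224] [-3.141   0.0004  1.5121] [ 0.1621  0.3357 -1.6894]
ring wall 0.044048885984166536 0.0007812039385418344
0.0 476 [0.0388 0.0447 0.047 ]
0.006 240 [0.0387 0.0392 0.0399]
0.012 286 [0.0387 0.0392 0.0397]
0.018 304 [0.0387 0.0391 0.0395]
0.024 359 [0.0387 0.0392 0.04  ]
0.03 460 [0.0383 0.0392 0.0397]
0.036 10424 [-0.0048  0.0189  0.0387]
0.042 0 
0.048 0 
0.054 0 
0.06 0 
0.066 41 [0.0089 0.017  0.0179]
0.072 1522 [0.0095 0.0106 0.0177]
0.078 2626 [0.0103 0.0114 0.0179]
0.084 3088 [0.0103 0.0116 0.0181]
```

```bash
python3 -m crank '[[1,0,0,-0.026,0],[1,0,0,-0.026,0],[1,0.018,0,-0.026,0],[1,0.018,0,-0.026,0],[1,0.018,0,-0.026,0],[1,0.018,0,-0.018,0],[1,0.018,0,-0.01,0],[1,0.018,0,-0.004,0],[1,0.018,0,0.002,0],[1,0.018,0,0.008,0],[1,0.018,0,0.008,0]]';python3 e.py
```

```text
t: 8.92
tool_pos: [0.5472, 0.1494, 0.0207]
tool_rot: [3.139, 0.004, 1.511]
ft_force: [-3.8, -8.0, 15.5]
grip_width: 0.482
gripper_force: 65.7
[0.5472 0.1494 0.0207] [3.1395 0.0043 1.511 ] [-3.2916 -7.3488 15.3971]
ring wall 0.03713090781573454 -0.0012327997058333882
0.0 521 [0.0424 0.0441 0.0469]
0.006 397 [0.042  0.0428 0.0466]
0.012 508 [0.0406 0.0417 0.0428]
0.018 605 [0.0393 0.0403 0.0414]
0.024 681 [0.0379 0.0389 0.0399]
0.03 735 [0.0366 0.0376 0.0385]
0.036 3747 [-0.0089  0.0019  0.0371]
0.042 7112 [0.0069 0.0238 0.0356]
0.048 188 [0.0298 0.0327 0.0347]
0.054 0 
0.06 0 
0.066 30 [0.0097 0.0179 0.0184]
0.072 1455 [0.01   0.0111 0.0183]
0.078 2607 [0.0109 0.012  0.0184]
0.084 3054 [0.0109 0.0121 0.0186]
```

The relay is turning in the grip: 12° so far at only 15 N. Continuing down, then forward.

```bash
python3 -m crank '[[1,0,0,0.006,0],[1,0,0,0.012,0],[1,0,0,0.016,0],[1,0,0,0.016,0],[1,0.006,0,0.016,0],[1,0.012,0,0.016,0],[1,0.012,0,0.016,0]]';python3 e.py
```

```text
t: 9.55
tool_pos: [0.5469, 0.1482, 0.0126]
tool_rot: [-3.141, 0.015, 1.508]
ft_force: [-8.6, -22.0, 24.6]
grip_width: 0.49
gripper_force: 67.6
[0.547  0.1482 0.0126] [-3.1406  0.015   1.5077] [ -7.9426 -21.1086  24.6568]
ring wall 0.03837394325823211 -0.0013247872537066028
0.0 97 [0.045  0.0454 0.0469]
0.006 201 [0.044  0.0453 0.0468]
0.012 655 [0.0432 0.0444 0.0468]
0.018 809 [0.0409 0.0425 0.0439]
0.024 927 [0.0384 0.04   0.0417]
0.03 1100 [0.0359 0.0375 0.0393]
0.036 2329 [-0.0097  0.0336  0.0365]
0.042 3796 [-0.0017  0.0099  0.0339]
0.048 4998 [0.0129 0.0245 0.0314]
0.054 321 [0.0255 0.0278 0.0296]
0.06 0 
0.066 40 [0.0105 0.0185 0.0193]
0.072 1493 [0.0109 0.0121 0.0192]
0.078 2613 [0.0119 0.013  0.0194]
0.084 3111 [0.0119 0.0132 0.0198]
```

```bash
python3 -m crank '[[0.56,0,0,0,0],[0.56,0,0,0,0],[0.56,0,0,0,0]]';  python3 -m crank '[[0.53,0,0,0,0],[0.53,0,0,0,0],[0.53,0,0,0,0]]';python3 e.py
```

```text
t: 9.85
tool_pos: [0.5469, 0.1482, 0.0126]
tool_rot: [-3.141, 0.015, 1.507]
ft_force: [-7.9, -20.7, 25.4]
grip_width: 0.487
gripper_force: 67.6
t: 10.1
tool_pos: [0.5469, 0.1482, 0.0126]
tool_rot: [-3.141, 0.015, 1.507]
ft_force: [-8.0, -20.2, 24.4]
grip_width: 0.483
gripper_force: 67.6
[0.5469 0.1482 0.0126] [-3.1407  0.0147  1.5074] [ -8.0793 -20.4494  23.8528]
ring wall 0.0383405514729786 -0.0013081691746618038
0.0 99 [0.0449 0.0453 0.0468]
0.006 211 [0.0437 0.0454 0.047 ]
0.012 659 [0.0431 0.0443 0.0468]
0.018 796 [0.0409 0.0424 0.0439]
0.024 941 [0.0383 0.04   0.0416]
0.03 1101 [0.0358 0.0374 0.0392]
0.036 2334 [-0.0097  0.0335  0.0364]
0.042 3788 [-0.0016  0.01    0.0339]
0.048 4977 [0.0129 0.0244 0.0313]
0.054 323 [0.0258 0.0277 0.0293]
0.06 0 
0.066 39 [0.0107 0.0182 0.0191]
0.072 1509 [0.0108 0.0119 0.019 ]
0.078 2641 [0.0117 0.0128 0.0193]
0.084 3066 [0.0118 0.013  0.0196]
```

```bash
for c in 1; do python3 -m crank '[[0.52,0,0,0,0],[0.52,0,0,0,0]]'|tail -2;  python3 -m crank '[[0.51,0,0,0,0],[0.51,0,0,0,0]]'|tail -2; python3 -m crank '[[0.505,0,0,0,0],[0.505,0,0,0,0]]'|tail -3; done
```

```text
grip_width: 0.485
gripper_force: 67.6
grip_width: 0.49
gripper_force: 11.8
ft_force: [1.9, -4.9, 2.1]
grip_width: 0.493
gripper_force: 1.4
```

Partial closure gives a light grip of about 12 N, which makes turning easy.

```bash
python3 -m crank '[[0.51,0,0,0,0],[0.51,0,0,0,0]]'; python3 e.py; python3 c.py c2.png
```

```text
t: 10.82
tool_pos: [0.5468, 0.157, 0.0109]
tool_rot: [3.14, 0.002, 1.512]
ft_force: [1.3, -4.4, 1.8]
grip_width: 0.495
gripper_force: 7.8
[0.5467 0.1569 0.0109] [3.1404 0.0017 1.5123] [ 2.1637 -3.8795  2.6121]
ring wall 0.02966173269699157 -0.0002946307315841515
0.0 246 [0.0363 0.0385 0.0445]
0.006 292 [0.0363 0.0385 0.0451]
0.012 687 [0.0358 0.0381 0.0436]
0.018 323 [0.0362 0.0374 0.0381]
0.024 1234 [0.0326 0.035  0.0375]
0.03 1456 [0.0284 0.0311 0.0336]
0.036 1986 [-0.0096  0.0264  0.0295]
0.042 2786 [-0.0056  0.0219  0.0252]
0.048 3393 [0.0034 0.0177 0.0214]
0.054 1454 [0.0119 0.0153 0.0177]
0.06 0 
0.066 19 [0.0097 0.0175 0.0182]
0.072 1430 [0.0099 0.011  0.018 ]
0.078 2586 [0.0107 0.0118 0.0183]
0.084 3072 [0.0107 0.0119 0.0185]
10.8667 [0.5467 0.1569 0.0109] [3.1404 0.0017 1.5123] [ 2.1637 -3.8795  2.6121]
side 278 259 scale 3.25
side relay_mid [279.4 252.6] 0.85
side relay_foot [290.  254.5] 0.61
scene 254 214 scale 3.25
scene relay_mid [255.6 204.6] 0.87
scene relay_foot [259.3 219.9] 0.8
```

View pics/c2.png

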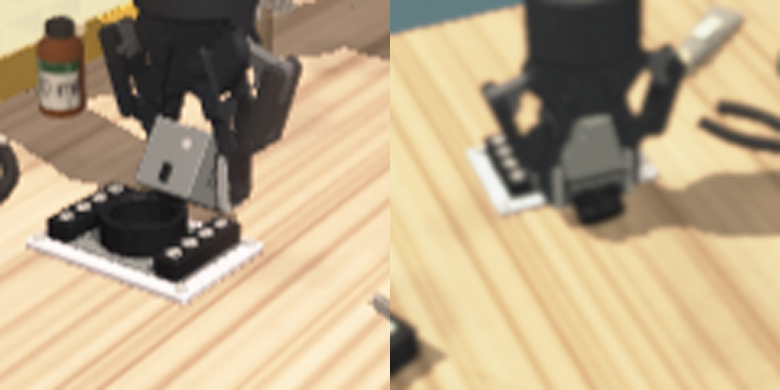

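The relay now leans with its top up on the ring, at about 36°. Pushing forward with the light grip.

```bash
python3 -m crank '[[0.51,0.004,0,-0.004,0],[0.51,0.008,0,-0.006,0],[0.51,0.012,0,-0.006,0],[0.51,0.014,0,-0.006,0],[0.51,0.014,0,-0.006,0],[0.51,0.014,0,-0.006,0]]'; python3 e.py
```

```text
t: 11.67
tool_pos: [0.5462, 0.1664, 0.0145]
tool_rot: [3.141, -0.0, 1.514]
ft_force: [-1.3, -3.0, 6.4]
grip_width: 0.496
gripper_force: 0.9
[0.5463 0.1664 0.0144] [ 3.1413 -0.0005  1.5141] [-0.3851 -2.7999  6.7021]
ring wall 0.020271078854798594 0.0008256866239152056
0.0 186 [0.0281 0.031  0.0351]
0.006 183 [0.0302 0.0323 0.035 ]
0.012 11 [0.0314 0.0318 0.0331]
0.018 584 [0.0313 0.0327 0.0336]
0.024 1068 [0.0283 0.0303 0.0322]
0.03 1255 [0.0251 0.0272 0.0293]
0.036 1362 [0.0221 0.024  0.026 ]
0.042 2722 [-0.0094  0.0198  0.0229]
0.048 3764 [-0.0007  0.011   0.0199]
0.054 1649 [0.0104 0.0145 0.017 ]
0.06 0 
0.066 19 [0.0092 0.0173 0.0181]
0.072 1438 [0.0097 0.0108 0.0179]
0.078 2599 [0.0105 0.0116 0.018 ]
0.084 3072 [0.0105 0.0117 0.0182]
```

```bash
python3 -m crank '[[0.4,0,0,0,0],[0.3,0,0,0,0],[0.2,0,0,0,0],[0,0,0,0,0],[0,0,0,0,0]]'; python3 e.py
```

```text
t: 12.13
tool_pos: [0.5459, 0.1658, 0.0135]
tool_rot: [-3.141, -0.0, 1.514]
ft_force: [-1.5, -0.3, -0.1]
grip_width: 0.999
gripper_force: 0.0
[0.546  0.1656 0.0136] [-3.1412 -0.0002  1.5134] [0.4749 0.6597 0.5867]
ring wall 0.021044111050943354 0.0010275265350090054
0.0 296 [0.0276 0.0299 0.0362]
0.006 477 [0.0277 0.0304 0.0358]
0.012 154 [0.0289 0.0305 0.0338]
0.018 194 [0.0305 0.0317 0.0322]
0.024 1352 [0.0265 0.0293 0.0318]
0.03 1608 [0.0217 0.0247 0.0277]
0.036 1798 [0.017  0.0199 0.023 ]
0.042 2637 [-0.0092  0.0146  0.0181]
0.048 3159 [-0.0017  0.0096  0.0134]
0.054 722 [0.0054 0.0072 0.0094]
0.06 0 
0.066 7 
0.072 1447 [0.0099 0.0108 0.0119]
0.078 2671 [0.0106 0.0117 0.0126]
0.084 2728 [0.0106 0.0117 0.0127]
```

The relay leans stably at about 38° (plug edge on the bench, case on the ring). Next I'll regrip near the top end, lift and back away.

```bash
python3 -m crank '[[0,0,0,-0.03,0],[0,0.034,0,-0.03,0],[0,0.034,0,-0.03,0],[1,0.034,0,-0.03,0],[1,0.034,0,-0.03,0],[1,0.034,0,-0.03,0],[1,0.034,0,-0.03,0],[1,0.034,0,-0.03,0],[1,0.034,0,-0.08,0],[1,0.0,0,-0.11,0],[1,-0.07,0,-0.11,0],[1,-0.13,0,-0.11,0]]'; python3 e.py|head -20
```

```text
t: 13.18
tool_pos: [0.5428, 0.1, 0.0696]
tool_rot: [3.14, -0.0, 1.515]
ft_force: [0.2, -2.0, -2.4]
grip_width: 0.482
gripper_force: 62.2
[0.5424 0.0904 0.0682] [-3.1405  0.007   1.5062] [-1.2091 -6.083  -2.7025]
ring wall 0.09629172292453136 -0.0006077606267242039
0.0 0 
0.006 426 [0.0234 0.0251 0.0261]
0.012 1117 [0.019  0.0219 0.0246]
0.018 1294 [0.0141 0.0172 0.0203]
0.024 1414 [0.0094 0.0124 0.0153]
0.03 1749 [-0.0094  0.0075  0.0105]
0.036 2204 [-0.006   0.0023  0.0059]
0.042 5 
0.048 0 
0.054 0 
0.06 0 
0.066 8 
0.072 1081 [0.0192 0.0202 0.0276]
0.078 2328 [0.0201 0.0212 0.0277]
0.084 3067 [0.0201 0.0214 0.0278]
```

```bash
python3 -m crank '[[1,0,0,0.02,0],[1,0,0,0.044,0],[1,0,0,0.044,0],[0.52,0,0,0.044,0],[0.512,0,0,0.044,0],[0.512,0,0,0.044,0],[0.51,0,0,0.044,0],[0.51,0,0,0.044,0]]'; python3 e.py|sed -n '3,9p';  python3 -m crank '[[0.508,0,0,0,0],[0.508,0,0,0,0],[0.508,0,0,0,0]]' ; python3 e.py|sed -n '1,12p'
```

```text
t: 13.9
tool_pos: [0.5427, 0.1009, 0.0471]
tool_rot: [3.141, -0.0, 1.514]
ft_force: [0.1, -0.6, -1.8]
grip_width: 0.486
gripper_force: 8.9
0.0 0 
0.006 608 [0.0134 0.0154 0.0166]
0.012 1172 [0.0089 0.0118 0.0146]
0.018 1354 [0.0039 0.0069 0.01  ]
0.024 1417 [-0.0007  0.0021  0.0048]
0.03 1616 [-0.0056 -0.0025  0.0004]
0.036 1438 [-0.0097 -0.0069 -0.0043]
t: 14.2
tool_pos: [0.5428, 0.1005, 0.0471]
tool_rot: [3.141, -0.0, 1.513]
ft_force: [-0.6, -0.1, -0.5]
grip_width: 0.497
gripper_force: 0.0
[0.5427 0.1004 0.0471] [3.141  0.0001 1.5131] [-0.0509 -0.0743 -0.8045]
ring wall 0.08626642740033666 0.0005042508497387741
0.0 0 
0.006 0 
0.012 0 
0.018 0 
0.024 0 
0.03 0 
0.036 0 
0.042 0 
0.048 0 
0.054 0
```

```bash
python3 c.py c3.png
```

```text
14.25 [0.5427 0.1004 0.0471] [3.141  0.0001 1.5131] [-0.0509 -0.0743 -0.8045]
side 295 234 scale 3.25
side relay_mid [293.9 249. ] 0.6
side relay_foot [306.9 242.7] 0.78
scene 263 215 scale 3.25
scene relay_mid [265.  221.4] 0.93
scene relay_mid [244.6 204.2] 0.21
scene relay_foot [266.5 233.7] 0.85
scene relay_foot [248.2 202.9] 0.31
```

View pics/c3.png

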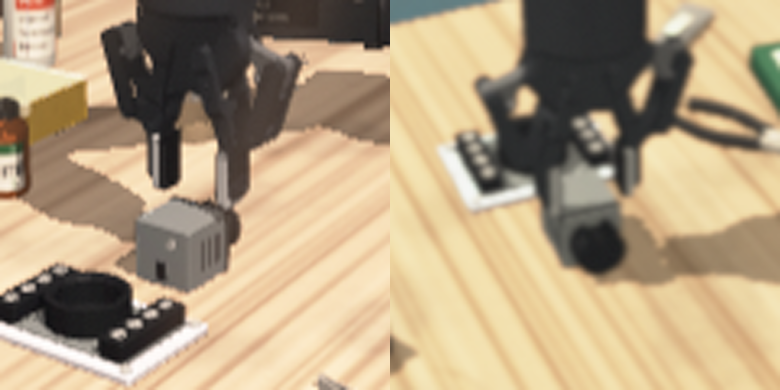

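It dropped flat again with the same orientation, so grips below 9 N are too light. I'll repeat the ring lean, which worked. Then I'll regrip at the rear upper corner of the case, where pressing the plug edge on the bench stands it up. First I need its pose.

```bash
python3 -m crank '[[0,0,0,-0.06,0],[0,0,0,-0.12,0],[0,-0.05,0,-0.18,0],[0,-0.1,0,-0.2,0],[0,-0.14,0,-0.2,0],[0,-0.14,0,-0.2,0]]'
cat > f.py <<'E'
from h import *
np.set_printoptions(precision=4,suppress=True)
p=cam('wrist');s=manip.state();save(p,'last.png')
W=cloud(p);n=np.linalg.norm(W[...,:2]-[.545,.08],axis=-1)
T=np.array(s['tool_pos']);y=s['tool_rot'][2];ux=np.array([np.cos(y),np.sin(y)]);uy=np.array([np.sin(y),-np.cos(y)])
m=(W[...,2]>.031)&(W[...,2]<.06)&(n<.08)
r=cv2.minAreaRect(W[m][:,:2].astype(np.float32)*1000);print(m.sum(),np.median(W[m],0),r)
c=np.array(r[0])/1000-T[:2];print('rel',c@ux,c@uy,T,np.degrees(y))
for l in('relay_mid','relay_foot'):
    for d in manip.landmark_of(p,l)[:1]: print(l,d['position'],d['conf'],atz(p,d['position'],.021))
E
python3 f.py
```

```text
t: 15.05
tool_pos: [0.5392, 0.0248, 0.1477]
tool_rot: [3.14, 0.004, 1.506]
ft_force: [-1.0, -1.4, -0.0]
grip_width: 1.003
gripper_force: 0.0
4682 [0.5441 0.1129 0.0417] ((543.963134765625, 108.04761505126953), (64.06680297851562, 41.75885009765625), 87.54718780517578)
rel 0.080734154288551 0.00022676218925111872 [0.5387 0.0275 0.1471] 86.41259093912534
relay_mid [281.1, 100.5] 0.76 [0.5435 0.1096 0.021 ]
relay_foot [280.5, 145.3] 0.72 [0.5407 0.0749 0.021 ]
```

```bash
python3 -m crank '[[0,0.07,0,0.0,-0.006],[0,0.145,0,0.06,-0.006],[0,0.145,0,0.14,-0.006],[0,0.145,0,0.21,-0.006],[0,0.145,0,0.26,-0.006],[0,0.145,0,0.282,-0.006],[0,0.145,0,0.282,-0.006],[1,0.145,0,0.282,-0.006],[1,0.145,0,0.282,-0.006],[1,0.145,0,0.282,-0.006],[1,0.145,0,0.282,-0.006],[1,0.145,0,0.282,-0.006]]';python3 -m crank '[[1,0,0,-0.04,0],[1,0,0,-0.072,0],[1,0.04,0,-0.072,0],[1,0.08,0,-0.072,0],[1,0.104,0,-0.072,0],[1,0.104,0,-0.072,0],[1,0.104,0,-0.072,0],[1,0.104,0,-0.072,0]]'; python3 e.py | sed -n '1,10p'
```

```text
t: 16.2
tool_pos: [0.5444, 0.103, 0.0078]
tool_rot: [3.138, -0.0, 1.531]
ft_force: [0.0, -1.1, 7.1]
grip_width: 0.486
gripper_force: 61.3
t: 16.87
tool_pos: [0.5445, 0.1534, 0.0413]
tool_rot: [-3.141, 0.001, 1.531]
ft_force: [0.1, -0.6, -2.7]
grip_width: 0.484
gripper_force: 61.2
[0.5445 0.1531 0.0413] [-3.1408  0.0015  1.5305] [ 0.3468  0.2055 -2.4478]
ring wall 0.03354134614347111 0.002755328769560464
0.0 217 [0.0372 0.0375 0.0383]
0.006 273 [0.0372 0.0375 0.0382]
0.012 287 [0.0372 0.0375 0.0378]
0.018 297 [0.0372 0.0375 0.0382]
0.024 408 [0.0372 0.0375 0.0382]
0.03 9781 [-0.0066  0.0174  0.0374]
0.036 2 
0.042 0
```

```bash
python3 -m crank '[[1,0,0,0.012,0],[1,0,0,0.02,0],[1,0,0,0.028,0],[1,0,0,0.036,0],[1,0,0,0.044,0],[1,0,0,0.05,0],[1,0.004,0,0.05,0],[1,0.006,0,0.05,0]]'; python3 e.py | sed -n '1,11p'; python3 -m crank '[[0.5,0.006,0,0,0],[0.45,0.006,0,0,0],[0.3,0.006,0,0,0],[0,0.006,0,0,0],[0,0.006,0,0,0],[0,0.006,0,0,0]]'; python3 e.py
```

```text
t: 17.58
tool_pos: [0.5464, 0.1486, 0.0186]
tool_rot: [-3.142, 0.013, 1.526]
ft_force: [-7.1, -20.3, 23.2]
grip_width: 0.488
gripper_force: 74.3
[0.5463 0.1486 0.0186] [-3.1415  0.0131  1.5262] [ -6.7105 -17.8244  21.586 ]
ring wall 0.03802893672178788 0.0005115692819855644
0.0 190 [0.0437 0.045  0.0468]
0.006 867 [0.0416 0.0435 0.0467]
0.012 656 [0.0396 0.0409 0.0422]
0.018 795 [0.0373 0.0388 0.0403]
0.024 899 [0.035  0.0365 0.0381]
0.03 1582 [-0.0098  0.0336  0.0357]
0.036 3732 [-0.0056  0.0068  0.0334]
0.042 4806 [0.011 0.023 0.031]
0.048 350 [0.0249 0.0274 0.0294]
t: 18.13
tool_pos: [0.5446, 0.1612, 0.0165]
tool_rot: [-3.141, -0.0, 1.533]
ft_force: [1.1, -0.2, 0.3]
grip_width: 1.001
gripper_force: 0.0
[0.5446 0.1612 0.0165] [-3.1412 -0.0001  1.5325] [ 0.1265  0.0938 -0.0932]
ring wall 0.02549813145856206 0.003088324151897222
0.0 289 [0.0321 0.0344 0.0456]
0.006 1280 [0.0285 0.0322 0.0426]
0.012 700 [0.0262 0.028  0.0292]
0.018 1068 [0.0228 0.0251 0.0273]
0.024 1252 [0.019  0.0214 0.0239]
0.03 1365 [0.0154 0.0176 0.02  ]
0.036 2319 [-0.0096  0.0131  0.0162]
0.042 3238 [-0.0024  0.0087  0.0126]
0.048 229 [0.0064 0.008  0.0096]
0.054 0 
0.06 0 
0.066 9 
0.072 1439 [0.0097 0.0107 0.0117]
0.078 2677 [0.0105 0.0115 0.0124]
0.084 2716 [0.0105 0.0115 0.0126]
```

The lean is stable at 31.5°, with the plug edge on the bench. Now I'll clamp the case's rear upper corner and back away.

```bash
python3 -m crank '[[0,0,0,-0.019,0],[0,-0.03,0,-0.019,0],[0,-0.055,0,-0.019,0],[0,-0.055,0,-0.019,0],[0,-0.055,0,-0.019,0],[1,-0.055,0,-0.019,0],[1,-0.055,0,-0.019,0],[1,-0.055,0,-0.019,0],[1,-0.055,0,-0.019,0],[1,-0.055,0,-0.019,0],[1,-0.055,0,-0.05,0],[1,-0.055,0,-0.05,0]]'; python3 -m crank '[[1,-0.04,0,0,0],[1,-0.08,0,0,0],[1,-0.1,0,0,0],[1,-0.1,0,0,0],[1,-0.1,0,0,0]]'; sed -i 's/a>-.01/a>-.03/;s/a<.047/a<.06/' e.py; python3 e.py
```

```text
t: 19.18
tool_pos: [0.5448, 0.1341, 0.0432]
tool_rot: [3.139, -0.001, 1.532]
ft_force: [1.2, 1.7, -1.5]
grip_width: 0.474
gripper_force: 60.9
t: 19.6
tool_pos: [0.5418, 0.0834, 0.0414]
tool_rot: [-3.141, -0.0, 1.53]
ft_force: [0.4, 0.5, -0.7]
grip_width: 0.475
gripper_force: 60.8
[0.5418 0.0845 0.0416] [-3.1415 -0.001   1.5321] [-0.323   0.8279 -1.0352]
ring wall 0.10224216373023912 0.0029882405367746235
0.0 471 [-0.0163  0.054   0.0554]
0.006 789 [0.0498 0.0521 0.054 ]
0.012 1350 [-0.0035  0.0476  0.0507]
0.018 2198 [0.0005 0.0104 0.0466]
0.024 2485 [0.0106 0.0198 0.043 ]
0.03 3057 [0.0204 0.0298 0.0396]
0.036 1299 [0.0296 0.0335 0.0361]
0.042 0 
0.048 0 
0.054 0 
0.06 0 
0.066 51 [0.0084 0.0162 0.017 ]
0.072 1502 [0.0086 0.0098 0.0169]
0.078 2621 [0.0094 0.0106 0.017 ]
0.084 3082 [0.0094 0.0107 0.0172]
```

```bash
python3 -m crank '[[1,0,0,0.015,0],[1,0,0,0.03,0],[1,-0.004,0,0.036,0],[1,-0.01,0,0.042,0],[1,-0.018,0,0.044,0],[1,-0.026,0,0.044,0],[1,-0.034,0,0.044,0],[1,-0.034,0,0.044,0]]'; python3 e.py|head -9
```

```text
t: 20.32
tool_pos: [0.5462, 0.0761, 0.0256]
tool_rot: [3.131, -0.01, 1.537]
ft_force: [-2.4, 11.1, 28.0]
grip_width: 0.473
gripper_force: 64.0
[0.5463 0.0757 0.0256] [ 3.1303 -0.0095  1.5371] [-3.1689 10.0771 28.49  ]
ring wall 0.11086980858252696 -0.0012305313751991731
0.0 215 [-0.0147 -0.0101  0.0573]
0.006 800 [0.0526 0.0548 0.0567]
0.012 1275 [-0.0021  0.0503  0.0532]
0.018 2121 [0.001  0.0447 0.0493]
0.024 2420 [0.0105 0.0204 0.0452]
0.03 2911 [0.02   0.0295 0.0415]
0.036 1994 [0.0286 0.0342 0.0375]
```

```bash
python3 -m crank '[[0.526,0,0,0,0],[0.526,0,0,0,0]]'; python3 -m crank '[[0.521,0,0,0,0],[0.521,0,0,0,0]]';python3 e.py|head -9
```

```text
t: 20.53
tool_pos: [0.5465, 0.0753, 0.0256]
tool_rot: [3.13, -0.009, 1.537]
ft_force: [-2.5, 10.0, 29.0]
grip_width: 0.474
gripper_force: 64.0
t: 20.7
tool_pos: [0.5465, 0.0751, 0.0255]
tool_rot: [3.13, -0.009, 1.537]
ft_force: [-3.3, 10.1, 28.0]
grip_width: 0.481
gripper_force: 43.4
[0.5465 0.0751 0.0255] [ 3.1302 -0.0088  1.5368] [-2.8597 10.5141 28.288 ]
ring wall 0.11142466092175862 -0.0014521735782098897
0.0 199 [-0.0156 -0.0109  0.057 ]
0.006 800 [0.0523 0.0545 0.0566]
0.012 1258 [-0.0025  0.0501  0.0529]
0.018 2115 [0.0004 0.0445 0.0489]
0.024 2414 [0.0099 0.02   0.0449]
0.03 2883 [0.0192 0.0289 0.0412]
0.036 2099 [0.0281 0.0338 0.0372]
```

```bash
python3 -m crank '[[0.519,-0.006,0,0,0],[0.519,-0.012,0,0,0],[0.518,-0.018,0,0,0],[0.518,-0.024,0,0,0],[0.518,-0.024,0,0,0]]';python3 e.py|head -10
```

```text
t: 21.17
tool_pos: [0.5447, 0.0581, 0.0225]
tool_rot: [3.134, -0.004, 1.534]
ft_force: [0.8, 2.8, 12.6]
grip_width: 0.479
gripper_force: 31.4
[0.5447 0.0581 0.0225] [ 3.1336 -0.0039  1.534 ] [ 1.1698  2.9273 11.8777]
ring wall 0.1284612268597883 -0.0006358816117124594
0.0 0 
0.006 0 
0.012 12 [0.0001 0.0005 0.0006]
0.018 1175 [0.0009 0.0574 0.0596]
0.024 2211 [0.007  0.0528 0.057 ]
0.03 2600 [0.0126 0.0462 0.0509]
0.036 2796 [0.0181 0.0397 0.0441]
0.042 3495 [0.0236 0.033  0.038 ]
```

It's rotating well now, at 46°. Continuing the arc.

```bash
python3 -m crank '[[0.518,-0.008,0,0.002,0],[0.518,-0.016,0,0.004,0],[0.518,-0.024,0,0.008,0],[0.518,-0.032,0,0.012,0],[0.518,-0.04,0,0.016,0],[0.518,-0.04,0,0.016,0]]';python3 e.py|head -13
```

```text
t: 21.72
tool_pos: [0.542, 0.0362, 0.0125]
tool_rot: [3.138, -0.002, 1.533]
ft_force: [2.1, 1.2, 5.2]
grip_width: 0.484
gripper_force: 31.6
[0.5419 0.0363 0.0126] [ 3.1378 -0.0021  1.5328] [1.4453 1.9039 5.1134]
ring wall 0.15033769981944584 0.0010677620770739441
0.0 0 
0.006 0 
0.012 0 
0.018 0 
0.024 0 
0.03 0 
0.036 0 
0.042 1440 [0.0503 0.0543 0.0562]
0.048 7265 [0.0322 0.043  0.0534]
0.054 6290 [0.017  0.0253 0.0349]
0.06 8
```

```bash
python3 -m crank '[[0.518,-0.006,0,0.006,0],[0.518,-0.012,0,0.01,0],[0.518,-0.018,0,0.014,0],[0.518,-0.022,0,0.016,0],[0.518,-0.022,0,0.016,0]]';python3 e.py|sed -n '1,2p;9,14p'
```

```text
t: 22.18
tool_pos: [0.5427, 0.0271, 0.0059]
tool_rot: [3.135, -0.004, 1.533]
ft_force: [1.3, 4.8, 10.9]
grip_width: 0.482
gripper_force: 22.1
[0.5427 0.0271 0.0059] [ 3.1354 -0.0039  1.5335] [ 0.6374  4.1121 11.6432]
ring wall 0.15955578283332392 7.389829672507457e-05
0.036 70 [0.0521 0.0525 0.0529]
0.042 75 [0.0529 0.0533 0.0536]
0.048 107 [0.0537 0.0541 0.0544]
0.054 10933 [0.0248 0.0421 0.0542]
0.06 5373 [0.014  0.0215 0.034 ]
0.066 30 [0.0094 0.0172 0.0178]
```

Nearly upright, about 7° short. Opening lets it settle flat on the plug.

```bash
python3 -m crank '[[0.45,0,0,-0.004,0],[0.2,0,0,-0.004,0],[0,0,0,-0.004,0],[0,0,0,-0.004,0],[0,0,0,-0.004,0],[0,0,0,-0.004,0]]';python3 -m crank '[[0,0,0,-0.05,0],[0,0,0,-0.1,0],[0,-0.06,0,-0.18,0],[0,-0.1,0,-0.24,0],[0,-0.1,0,-0.26,0],[0,-0.1,0,-0.26,0]]'
cat > g.py <<'E'
from h import *
np.set_printoptions(precision=4,suppress=True)
p=cam('wrist');s=manip.state();save(p,'up.png')
W=cloud(p);n=np.linalg.norm(W[...,:2]-[.545,.06],axis=-1)
T=np.array(s['tool_pos']);y=s['tool_rot'][2];ux=np.array([np.cos(y),np.sin(y)]);uy=np.array([np.sin(y),-np.cos(y)])
m=(W[...,2]>.055)&(W[...,2]<.08)&(n<.06)
r=cv2.minAreaRect(W[m][:,:2].astype(np.float32)*1000);print(m.sum(),np.percentile(W[m][:,2],[2,50,98]),r)
c=np.array(r[0])/1000-T[:2];print('rel',c@ux,c@uy,T,np.degrees(y))
E
python3 g.py
```

```text
t: 22.73
tool_pos: [0.5391, 0.0234, 0.0053]
tool_rot: [-3.141, 0.0, 1.532]
ft_force: [0.4, 0.3, 0.1]
grip_width: 1.0
gripper_force: 0.0
t: 23.23
tool_pos: [0.5401, -0.0286, 0.1394]
tool_rot: [3.135, 0.002, 1.528]
ft_force: [0.5, 0.2, -0.5]
grip_width: 0.996
gripper_force: 0.0
4442 [0.0623 0.0639 0.0654] ((545.015869140625, 54.16815185546875), (42.10489273071289, 42.02797317504883), 7.0869550704956055)
rel 0.0815125742979672 0.003057599634773744 [ 0.5386 -0.0272  0.1372] 87.65786853385725
```

View pics/up.png

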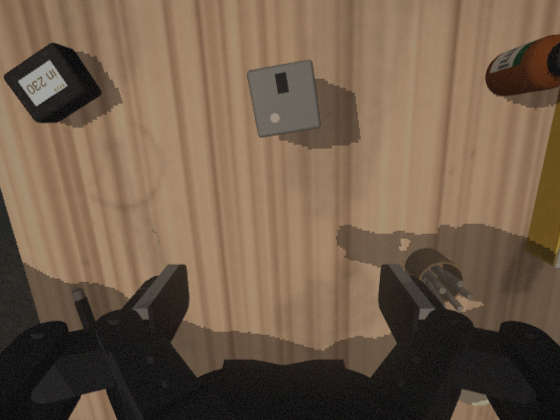

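The relay stands upright at (0.545, 0.054): square 42 × 42 top, seen near (284,98), height 64 mm. Its notch faces about −83°. Before taking it, I'll look into the well for the key.

```bash
python3 -m crank '[[0,0.07,0.008,-0.03,0],[0,0.14,0.008,-0.03,0],[0,0.21,0.008,-0.03,0],[0,0.28,0.008,-0.03,0],[0,0.344,0.008,-0.03,0],[0,0.344,0.008,-0.03,0],[0,0.344,0.008,-0.03,0]]'
python3 - <<'E'
from h import *
np.set_printoptions(precision=4,suppress=True)
p=cam('wrist');s=manip.state();print(np.array(p['T_tool_cam']));
W=cloud(p);m=(W[...,2]>.024)&(W[...,2]<.03)&(np.linalg.norm(W[...,:2]-[.5497,.2125],axis=-1)<.032)
r=cv2.minEnclosingCircle(W[m][:,:2].astype(np.float32)*1000);print(r,cv2.minAreaRect(W[m][:,:2].astype(np.float32)*1000))
q=(W[...,2]>.002)&(W[...,2]<.008)&(np.linalg.norm(W[...,:2]-[.5497,.2125],axis=-1)<.08);print(cv2.minAreaRect(W[q][:,:2].astype(np.float32)*1000))
C=np.array([r[0][0],r[0][1]])/1000
d=W[...,:2]-C;R=np.linalg.norm(d,axis=-1);A=np.degrees(np.arctan2(d[...,1],d[...,0]))
for a in range(-180,180,15):
    k=(R>.0138)&(R<.018)&(A>=a)&(A<a+15); k2=(R<.011)&(A>=a)&(A<a+15)
    print(a,k.sum(),np.round(np.median(W[k][:,2]),4) if k.any() else '',np.round(np.median(W[k2][:,2]),4) if k2.any() else '')
R_=p['M'][:3,:3];c=R_.T@(np.r_[C,.02]-p['M'][:3,3]);u=int(p['cx']+p['f']*c[0]/c[2]);v=int(p['cy']+p['f']*c[1]/c[2]);print(u,v)
v=max(v,60);I=p['frame'][v-60:v+60,u-60:u+60];I=np.clip((I/255.)**.5*255,0,255).astype(np.uint8)
cv2.imwrite('pics/key.png',cv2.resize(I,(600,600),interpolation=cv2.INTER_CUBIC)[:,:,::-1]);print(s['tool_pos'],s['tool_rot'])
E
```

```text
t: 23.87
tool_pos: [0.5462, 0.149, 0.149]
tool_rot: [-3.138, -0.001, 1.539]
ft_force: [-0.0, -0.1, -0.1]
grip_width: 1.0
gripper_force: 0.0
[[ 0.0001 -0.9615 -0.2749  0.0703]
 [ 1.     -0.0001  0.0007  0.0002]
 [-0.0007 -0.2749  0.9615 -0.1425]
 [ 0.      0.      0.      1.    ]]
((549.495361328125, 212.45361328125), 26.450788497924805) ((549.5184326171875, 212.34750366210938), (51.8291130065918, 51.427093505859375), 88.14558410644531)
((551.2593994140625, 213.59475708007812), (147.06808471679688, 141.88845825195312), 64.62083435058594)
-180 25 0.0092 0.0088
-165 24 0.0091 0.009
-150 23 0.009 0.009
-135 24 0.009 0.0089
-120 25 0.0088 0.0087
-105 25 0.0092 0.0092
-90 23 0.0088 0.009
-75 25 0.0087 0.0087
-60 24 0.0087 0.0085
-45 25 0.0091 0.0089
-30 25 0.009 0.0089
-15 23 0.0095 0.0089
0 27 0.0092 0.0089
15 25 0.009 0.009
30 23 0.0093 0.0091
45 26 0.02 0.0096
60 26 0.009 0.009
75 25 0.009 0.0091
90 28 0.0093 0.0089
105 23 0.0089 0.009
120 28 0.0089 0.009
135 24 0.0089 0.0087
150 24 0.0088 0.0093
165 27 0.009 0.009
284 129
[0.5468 0.1464 0.149 ] [-3.1385  0.0003  1.5352]
```

View pics/key.png

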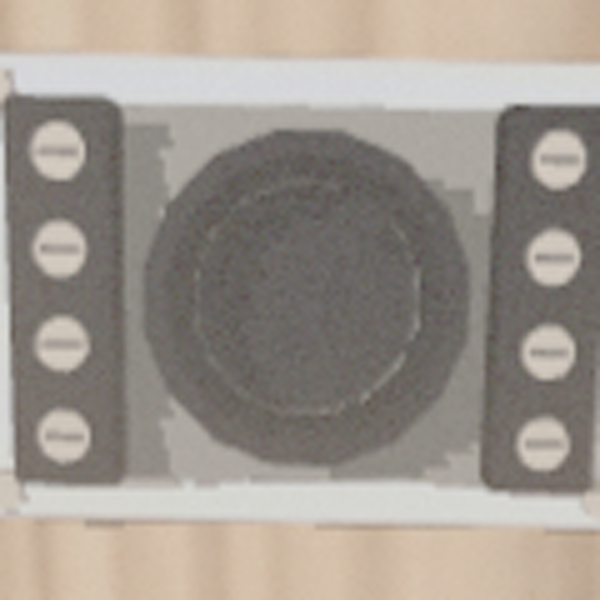

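The picture shows only a dark well, but the depth has a raised patch at 20 mm, the key's height, between 45° and 60°. I'll refine the angle.

Run:
```python
from h import *
np.set_printoptions(precision=4,suppress=True)
C=np.array([.5495,.2124]);X=[]
for i in range(3):
    p=cam('wrist');W=cloud(p);d=W[...,:2]-C;R=np.linalg.norm(d,axis=-1)
    m=(R<.0183)&(R>.01)&(W[...,2]>.014)&(W[...,2]<.024);D=d[m]
    print(m.sum(),np.degrees(np.arctan2(*D.mean(0)[::-1])),np.linalg.norm(D.mean(0)),np.sort(np.degrees(np.arctan2(D[:,1],D[:,0])))[[0,-1]])
```

```text
40 49.48327199898441 0.015743607831939385 [40.5172 59.1815]
41 49.11606932466255 0.015749316023030955 [40.1831 58.9648]
41 49.32157566169434 0.015914626552984944 [40.6388 58.2662]
```

The key is at 49.3°, within the allowed range of the socket's +x (−2.9°). The notch at −83° therefore needs a turn of about +132°. Taking the relay from above.

```bash
python3 -m crank '[[0,-0.07,0.003,0,-0.03],[0,-0.14,0.003,0,-0.051],[0,-0.184,0.003,0.03,-0.051],[0,-0.184,0.003,0.06,-0.051],[0,-0.184,0.003,0.06,-0.051]]'
python3 - <<'E'
from h import *
np.set_printoptions(precision=4,suppress=True)
p=cam('wrist');s=manip.state()
W=cloud(p);n=np.linalg.norm(W[...,:2]-[.545,.054],axis=-1)
T=np.array(s['tool_pos']);y=s['tool_rot'][2];ux=np.array([np.cos(y),np.sin(y)]);uy=np.array([np.sin(y),-np.cos(y)])
m=(W[...,2]>.055)&(W[...,2]<.07)&(n<.035)
print(m.sum(),cv2.minAreaRect(W[m][:,:2].astype(np.float32)*1000))
a=(W[m][:,:2]-T[:2]);print(np.percentile(a@uy,[1,99]),np.percentile(a@ux,[1,99]),T,np.degrees(y),s['q'])
E
```

```text
t: 24.48
tool_pos: [0.5442, 0.0489, 0.1179]
tool_rot: [-3.136, 0.001, 1.686]
ft_force: [-0.0, 0.6, -0.4]
grip_width: 1.002
gripper_force: 0.0
4101 ((545.021728515625, 54.60514831542969), (42.111698150634766, 41.721717834472656), 7.1024065017700195)
[-0.0199  0.0209] [-0.0168  0.024 ] [0.5449 0.0512 0.1193] 96.74827087393047 [ 0.5395  0.2757 -0.7749  1.8197  0.2111  1.1346 -0.1893]
```

```bash
python3 -m crank '[[0,0.007,0,0.07,0],[0,0.007,0,0.13,0],[0,0.007,0,0.165,0],[0,0.007,0,0.178,0],[0,0.007,0,0.178,0],[1,0.007,0,0.178,0],[1,0.007,0,0.178,0],[1,0.007,0,0.178,0],[1,0.007,0,0.178,0],[1,0.007,0,0.178,0],[1,0.007,0,0.13,0],[1,0.007,0,0.06,0]]'
python3 - <<'E'
from h import *
s=manip.state();y=s['tool_rot'][2];T=np.array(s['tool_pos']);print(T,np.degrees(y))
c=np.array([.5495,.2124])-T[:2];print(c@[np.cos(y),np.sin(y)]/.5,c@[np.sin(y),-np.cos(y)]/.5)
E
```

```text
t: 25.53
tool_pos: [0.5427, 0.0561, 0.0884]
tool_rot: [-3.134, -0.001, 1.692]
ft_force: [1.3, -0.6, -2.7]
grip_width: 0.483
gripper_force: 61.1
[0.5426642  0.05614709 0.08843178] 96.95705937397474
0.3085489342558154 0.05142333848129936
```

```bash
python3 -m crank '[[1,0.05,0.01,-0.02,-0.735],[1,0.12,0.02,-0.02,-0.735],[1,0.19,0.03,-0.02,-0.735],[1,0.25,0.04,-0.02,-0.735],[1,0.308,0.051,-0.02,-0.735],[1,0.308,0.051,-0.02,-0.735],[1,0.308,0.051,-0.02,-0.735],[1,0.308,0.051,-0.02,-0.735],[1,0.308,0.051,-0.02,-0.735],[1,0.308,0.051,-0.02,-0.735],[1,0.308,0.051,-0.02,-0.735],[1,0.308,0.051,-0.02,-0.735]]'; python3 -c "
from h import *
s=manip.state();print(np.degrees(s['tool_rot'][2]),s['q'])"
```

```text
t: 26.53
tool_pos: [0.5523, 0.2123, 0.1007]
tool_rot: [-3.141, -0.0, -3.085]
ft_force: [0.2, 0.7, -1.9]
grip_width: 0.483
gripper_force: 61.4
-176.76751182107876 [ 0.43551859  0.52547969 -1.07712225  1.7255514   0.49539089  1.19424229
  0.85204226]
```

```bash
python3 -m crank '[[1,0,0,0,-0.256],[1,0,0,0,-0.256],[1,0,0,0,-0.256],[1,0,0,0,-0.256],[1,0,0,0,-0.256],[1,0,0,0,-0.256],[1,0,0,0,-0.256],[1,0,0,0,-0.256]]'
cat > k.py <<'E'
from h import *
np.set_printoptions(precision=4,suppress=True)
p=cam('wrist');s=manip.state();W=cloud(p)
T=np.array(s['tool_pos']);y=s['tool_rot'][2];ux=np.array([np.cos(y),np.sin(y)]);uy=np.array([np.sin(y),-np.cos(y)])
z=W[...,2]-T[2];a=(W[...,:2]-T[:2])@ux;b=(W[...,:2]-T[:2])@uy
m=(np.abs(b)<.019)&(a>-.03)&(a<.03)&(z>.0)&(z<.045)
print('z',np.percentile(z[m],[5,50,95]))
f=m&(a>.01)
for lo in np.arange(0,.045,.006):
  k=f&(z>lo)&(z<lo+.006)
  if k.sum()>9: print(round(lo,3),k.sum(),np.percentile(a[k],[2,50,98]))
c=np.array([.5495,.2124])-T[:2];print('TCP->well',c@ux,c@uy,T,s['tool_rot'],np.degrees(y)%360,s['ft_force'],s['q'][6])
E
python3 k.py
```

```text
t: 27.2
tool_pos: [0.5523, 0.2122, 0.1004]
tool_rot: [3.141, -0.001, -2.286]
ft_force: [1.0, -0.6, -1.9]
grip_width: 0.48
gripper_force: 61.4
z [0.0088 0.0302 0.0313]
0.0 367 [0.0171 0.0176 0.018 ]
0.006 426 [0.0172 0.0176 0.018 ]
0.012 468 [0.0171 0.0176 0.018 ]
0.018 540 [0.017  0.0176 0.0181]
0.024 1201 [0.0103 0.0172 0.018 ]
0.03 1266 [0.0101 0.0136 0.0174]
TCP->well 0.001796031968327864 0.0022083826115005963 [0.5523 0.2123 0.1005] [ 3.1411 -0.0005 -2.2886] 228.87458481190762 [ 0.052  -0.1806 -2.0826] 1.560075510644213
```

The relay hangs upright in the grip, its centre 3.4 mm behind the TCP, with the notch at about 49°. I'll centre it and come down to just above the rim.

```bash
python3 -m crank '[[1,0.0104,0.0044,0.02,0],[1,0.0104,0.0044,0.04,0],[1,0.0104,0.0044,0.055,0],[1,0.0104,0.0044,0.062,0],[1,0.0104,0.0044,0.062,0],[1,0.0104,0.0044,0.062,0],[1,0.0104,0.0044,0.062,0]]'; python3 k.py
```

```text
t: 27.83
tool_pos: [0.5476, 0.2105, 0.0701]
tool_rot: [-3.141, 0.001, -2.287]
ft_force: [0.4, -0.3, -1.4]
grip_width: 0.48
gripper_force: 61.4
z [0.0087 0.0302 0.0313]
0.0 370 [0.0171 0.0175 0.018 ]
0.006 417 [0.0171 0.0176 0.018 ]
0.012 479 [0.0171 0.0176 0.0181]
0.018 533 [0.0171 0.0176 0.018 ]
0.024 1204 [0.0105 0.0172 0.018 ]
0.03 1264 [0.0101 0.0135 0.0172]
TCP->well -0.0026315413747331875 -0.00016104697750669194 [0.5477 0.2105 0.0702] [-3.1413  0.0007 -2.2867] 228.98072068098426 [ 0.0812  0.2128 -1.1949] 1.5408721672926438
```

```bash
python3 -m crank '[[1,0.0016,0,0.01,0],[1,0.0016,0,0.02,0],[1,0.0016,0,0.028,0],[1,0.0016,0,0.028,0],[1,0.0016,0,0.028,0]]'; python3 -m crank '[[1,0,0,0.004,0],[1,0,0,0.008,0],[1,0,0,0.012,0],[1,0,0,0.012,0]]'
```

```text
t: 28.3
tool_pos: [0.5466, 0.2095, 0.0553]
tool_rot: [3.141, -0.001, -2.287]
ft_force: [-0.3, 0.5, -0.5]
grip_width: 0.479
gripper_force: 61.4
t: 28.63
tool_pos: [0.5467, 0.2094, 0.0494]
tool_rot: [3.141, -0.001, -2.287]
ft_force: [-0.1, 0.1, -2.0]
grip_width: 0.484
gripper_force: 61.4
```

The foot is at 16 mm, below the key's top, with no resistance, so the notch has accepted the key. Continuing home.

```bash
python3 -m crank '[[1,0,0,0.005,0],[1,0,0,0.01,0],[1,0,0,0.014,0],[1,0,0,0.016,0],[1,0,0,0.016,0],[1,0,0,0.016,0]]'; python3 k.py
```

```text
t: 29.13
tool_pos: [0.5469, 0.2096, 0.0424]
tool_rot: [-3.141, -0.0, -2.287]
ft_force: [-1.5, -2.1, 5.8]
grip_width: 0.479
gripper_force: 62.1
z [0.0086 0.0303 0.0314]
0.0 371 [0.0171 0.0175 0.018 ]
0.006 417 [0.0171 0.0176 0.0181]
0.012 475 [0.0171 0.0176 0.018 ]
0.018 533 [0.0171 0.0176 0.0181]
0.024 1075 [0.0105 0.0173 0.018 ]
0.03 1407 [0.0102 0.0135 0.0173]
TCP->well -0.003797301957105382 -0.00011186426740543833 [0.5469 0.2096 0.0424] [-3.1411 -0.0003 -2.2868] 228.97559612734736 [-2.5376 -2.941   5.2145] 1.5212647672264166
```

It is home: foot at 9.3 mm, light contact force. Releasing, rising and checking.

```bash
python3 -m crank '[[0.45,0,0,0,0],[0.2,0,0,0,0],[0,0,0,0,0],[0,0,0,0,0],[0,0,0,0,0],[0,0,0,-0.04,0],[0,0,0,-0.1,0],[0,0,0,-0.18,0],[0,-0.05,0,-0.24,0],[0,-0.1,0,-0.24,0],[0,-0.1,0,-0.24,0],[0,-0.1,0,-0.24,0]]'
python3 - <<'E'
from h import *
np.set_printoptions(precision=4,suppress=True)
for i in range(2):
    p=cam('wrist');W=cloud(p);n=np.linalg.norm(W[...,:2]-[.5495,.2124],axis=-1)
    m=(W[...,2]>.06)&(W[...,2]<.09)&(n<.04);print(m.sum(),np.percentile(W[m][:,2],[2,50,98]),cv2.minAreaRect(W[m][:,:2].astype(np.float32)*1000))
    q=W[m];A=np.c_[q[:,:2]-q[:,:2].mean(0),np.ones(len(q))];print(np.linalg.lstsq(A,q[:,2],rcond=None)[0])
E
```

```text
t: 30.18
tool_pos: [0.5794, 0.2485, 0.1618]
tool_rot: [3.141, 0.0, -2.285]
ft_force: [-0.2, 0.0, -0.2]
grip_width: 0.997
gripper_force: 0.0
3481 [0.0711 0.0729 0.0744] ((549.3296508789062, 212.704833984375), (42.02906799316406, 42.05918884277344), 49.075927734375)
[-0.002  -0.0006  0.0729]
3504 [0.0712 0.0729 0.0743] ((549.2943115234375, 212.65908813476562), (41.96296310424805, 41.93751525878906), 49.03300094604492)
[ 0.0015 -0.0015  0.0729]
```

The top is level at 72.9 mm (73 mm expected) and centred to within 0.5 mm, and the arm is clear. Handing in.

```bash
python3 -c "
from workcell import manip
print(manip.close_job())"
```

```text
the job is handed in; nothing more can be done
None
```

The relay was stood upright on the bench and let go, then plugged in fully home over the key (at about 49°) and released. It measured level, centred to 0.5 mm and at full depth before I handed the job in at about 30 s; the bottle and jar were never touched, and the hand-in returned no verdict.

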